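# Hold a lantern lid at its halfway mark

### The arm

A 6-joint arm with a two-finger parallel gripper is mounted at the origin on the work surface. World frame = base frame: x ahead of the robot, y to its left, z up, the work surface at z = 0. Lengths are in m, angles in rad, forces in N, time in s.
With the tool pointing down it reaches from about 0.25 to 0.8 m from the base axis. Payload 3.9 kg.
Tool frame: the origin (TCP) lies on the centre line of the jaws, within the pads' length; the fingertips stand 11 mm ahead of it and the grasp point (between the pads) lies 8 mm behind it; z points along the fingers, y is the line along which they close (so a half turn about z gives the same grasp; the last joint's range is limited). The gripper opens to 85 mm and grips with 20 to 120 N. Pads are 22 mm wide; open, the fingers measure 114 mm over their backs; the gripper's body (76 mm by 85 mm) begins 54 mm behind the grasp point. The pads swing forward as they close: fully open they stand 13 mm farther back than shut.
Start: joints at [1.302, 0.26, -0.138, 1.173, 0, 1.571], TCP at [0.139, 0.506, 0.242] pointing down, gripper open.
Joint ranges: [-2.78, 2.78], [-0.83, 1.72], [-1.28, 1.37], [-1.9, 2.12], [-1.57, 1.48], [-3.14, 3.14]. Speed limits (rad/s): [2.57, 2.57, 3.14, 3.14, 3.14, 3.14].

### API

Orientations are given as a unit quaternion [x, y, z, w].
In Python, from workcell import manip gives the robot as it stands.
- The arm moves only by the shell command python3 -m handwheel 'ROWS' [FORCE]. ROWS is JSON, a list of rows, each an object with "claw": the closure in counts, from 0 (fully open) to 255 (shut); "xyz": the shift along the tool's x, y, z in mm, a list of three; "turn": the turn, a rotation vector about the tool's x, y, z in degrees, a list of three. A call has 1 to 10 rows; each row is the pose to reach, as a shift and turn from the pose commanded when the call began, along the tool's axes at that moment; what a row does not reach only later rows make up. A row lasts 1/8 s, in which the tool goes at most 62.5 mm and 10.7 degrees, less where a joint would pass 70% of its speed; a pose out of reach is approached as far as the arm can. A call with a gripper value outside its range is refused whole. The fingers move at their own pace and stop on an object; FORCE is the grip in N (left out, the last holds). Time passes only in rows, so rows that repeat a pose let the fingers close. It gives the time, the measured TCP pose, the force, the opening and the grip force at its end, in the units of the state.
- manip.sense(): the state, without advancing time (a new reading comes with each control period).
- manip.get_image(name): name is "scene" or "top"; returns a dict with "img" (480x640x3 uint8, red, green, blue), "camera_matrix" (3x3 intrinsics, pixels), "k1" (the pictures are not rectified: a ray, as slopes to the right and down, at radius r is drawn at 1 + k1 r^2 times it, then the intrinsics apply), "extrinsics" (4x4, takes a point from camera to world coordinates). Camera axes: x right, y down, z forward; pixel columns grow to the right and rows downward; lengths in m; the calibration is good to about 2 mm. A picture is of the moment at which its call begins. There is no depth.
- manip.hand_in(): hands the job in; it is judged then, once.
Trained networks look in a picture, given as the dict that the camera call returned (one of the last four; its "shot" number tells which), for a name from the list of things; names that differ only in an ending like _2 or _b are one class to them, and where a whole thing is asked for, a point or a joint stands for the part that bears it (a point fixed in the world has none). Each returns a list of dicts, best first, with "score" (0 to 1); they miss things now and then, are a little off and sometimes report something else, mostly with a low value. They report only what shows in the picture. A call takes as long as a camera call. They do not tell look-alikes from the thing itself.
- manip.masks_of(picture, name): "pixels" (480x640 bool, what is visible of it) and "extent" ([left, top, width, height] in pixels, round what is visible of it).
- manip.place_of(picture, name): "position" ([column, row] in pixels: a listed point, or the origin of a listed thing).
The state is a dict: "time": time; "qpos": joint angles; "qd": joint speeds; "tau": joint torques, N m; "position": TCP position; "orientation": TCP orientation; "contact_force": force on the tool from outside, world axes, zero at the start; "torque": the same for the moment, N m; "opening": opening from 0.0 (shut) to 1.0 (fully open); "finger_force": force on a finger pad.
Only numpy, scipy, OpenCV 4.12 (cv2) and the standard library are available. Lean on these libraries where they do the work, as an engineer would, in place of code of your own. Each camera call takes 0.05 s, during which the arm holds its last target. There are 200 camera calls.

### The job

Clamp the lantern jar by flipping the red-balled cam lever all the way down. Then put the lamp lid into the jar's mouth, lugs through the slots at the white marks and fully down, and twist it clockwise (seen from above) to the yellow halfway marks, 45 degrees, never on towards the red lock marks; finish while still gripping the lid there, so that a colleague can paint a line across the joint. Leave everything else on the table where it is.

Things in the scene. Friction and masses are not known exactly. Their poses are not given: they have to be found in the camera images.
- clamp: Fixed jar clamp, plywood base 120 (x) by 190 (y) by 8 mm, turned up to 0.3 rad. Origin under the base, where the jar's axis stands once clamped. Wooden V stop on its -y side; sliding jaw, then cam lever between aluminium cheeks, on its +y side; all at most 56 mm above the table. Lever axle: parallel to clamp x, at clamp (0, 89, 42) mm.
- jaw: Rubber-faced jaw 50 x 12 x 42 mm that slides along clamp -y, driven by the cam lever; open, it leaves the jar up to 5 mm of play, closed, it pushes the jar (up to 3 mm) into the V stop and squeezes it. Origin at its centre.
- lever (a joint): Cam lever angle, rad: 0 = open, standing almost upright (85 degrees above level, leaning to clamp +y); 1.4 = stop, fully down, 5 degrees above level, pointing to clamp +y, jar clamped (locked above 1.3). It starts between 0 and 0.3, stays where it is left, and moves with about 4 to 7 N at the ball.
- lever_ball (a point): Centre of the red ball, 22 mm in diameter, at the end of the cam lever, 100 mm from the axle; it travels in the vertical plane through clamp y. The lever rod is 10 mm thick. The ball can be pinched from above with the fingers closing along clamp x and led round its arc, or pushed.
- jar: Loose cream lantern jar, 75 mm wide, 86 mm high, 0.45 kg, upright on the clamp's 8 mm base. Origin at the centre of its underside, z up. Neck slots with white marks at jar +x and -x. Yellow halfway marks 45 degrees clockwise (seen from above) of the white, at jar angles -45 and 135 degrees; red lock marks 90 degrees clockwise of the white.
- jar_mouth (a point): Centre of the jar's mouth, level with its top, 86 mm above the jar's origin. Mouth 40 mm wide through a 6 mm flange, with two slots at least 16 mm wide reaching to 29 mm radius; beneath it a chamber 10 mm high, where stops let the lugs turn clockwise from the slots, to 96 degrees at most (8 degrees the other way).
- lid: Loose lamp lid, 0.09 kg, right way up on the table. Origin at the centre of its underside, z up. White plug 36 mm wide, 12 mm high; at its foot two black lugs along lid x (52 mm tip to tip, 10 wide, 4 thick). Black disc 58 mm wide, z 12 to 17 mm. A half turn makes no difference. Fully down, the disc rests on the jar and lid origin is 74 mm above jar origin (76 at most once turned).
- lid_bar (a point): On the lid's axis, in the orange finger bar on top of the disc, 33 mm above the lid's origin, a good height to pinch. The bar is 50 mm long along lid x (in line with the lugs), 14 mm across (lid y), from z = 17 to 45 mm above the lid's origin.
- marker: Black marker pen with a grey cap, 130 mm long and 17 mm thick, lying on the table; leave alone. Origin under its middle.
- twine_pot: Straw-coloured twine-wrapped pot, 76 mm wide, 68 mm high; leave alone. Origin under its centre.
- plant: Cork pot with a green plant, 72 mm wide, about 90 mm high; leave alone. Origin under its centre.
- cup: Clear plastic cup, 72 mm wide, 75 mm high; leave alone. Origin under its centre.
- glue: White glue bottle with a red cap, 48 mm wide, 130 mm high; leave alone. Origin under its centre.
- tag: Pale card tag 60 x 30 x 5 mm lying flat; leave alone. Origin under its centre.
There are look-alikes about, which are no part of the job. There is more than one size of the lid; the job needs the smallest. Leave any pink look-alike of the clamp alone.

How it is judged:
On the way, in this order (a step that is already met when the one before it is completed fails the run):
1. the cam lever is down and the jaw grips the jar (value of joint lever above 1.3 rad and contact force between jaw and jar above 3 N), for 0.2 s.
2. with the jar clamped, the lid is fully down in its mouth at the white marks (within 15 degrees) (all of step 1 and z of lid in the frame of jar between 0.07 and 0.077 m and horizontal distance between lid and jar below 0.004 m and angle between the x axis of lid and the x axis of jar, either way round below 0.26 rad), for 0.1 s.
At the end, for the whole second after the job is handed in: Lever above 1.3 rad, jaw presses the upright jar (over 3 N); lid origin 70 to 77 mm above the jar's, within 4 mm of its axis, tilt under 0.09 rad, turned clockwise 45 +/- 11.5 degrees, still, and fingers grip it with over 3 N; lid not past 66 degrees, others not moved (all of step 1 and z of lid in the frame of jar between 0.07 and 0.077 m and horizontal distance between lid and jar below 0.004 m and angle between the x axis of lid and the x axis of jar, either way round between 0.585 and 0.985 rad and angle between lid's own z axis and vertical below 0.09 rad and contact force between the fingers and lid above 3 N and angular speed of lid below 0.2 rad/s and horizontal distance between jar and clamp below 0.008 m and angle between jar's own z axis and vertical below 0.06 rad); the arm keeps its last pose, push and grip.
It fails at once if the lid is turned on towards its lock (past 66 degrees) (z of lid in the frame of jar between 0.07 and 0.077 m and horizontal distance between lid and jar below 0.004 m and angle between the x axis of lid and the x axis of jar, either way round above 1.15 rad).
It fails at once if another thing on the table is moved by more than 30 mm (distance of any of marker, twine_pot, plant, cup, glue, tag from where it was at the start of the episode above 0.03 m).
It fails at once if a standing bystander is knocked over (angle between any of twine_pot, plant, cup, glue's own z axis and vertical above 0.5 rad).
It also fails if it takes over 61 s, if anything falls off the work surface, if the arm or the gripper's body presses on something with over 40 N, if the wrist force passes 120 N, or if a joint passes its speed limit or range.

## Working session

There is one attempt and no reset: what is moved stays moved. The work goes in short steps, Python scripts to look and compute and a shell command to move; the robot and the scene stay as the last step left them, time stands still between calls to the robot, and variables do not carry over. Pictures are saved under pics/ and viewed, at most 10 in all, crops included, and the job is handed in when it is done.

```bash
mkdir -p pics; ls; cat > h.py <<'E'
import numpy as np, cv2
from workcell import manip
from scipy.spatial.transform import Rotation as R
def ray(p,uv):
    K=np.array(p["camera_matrix"]);k=p["k1"];E=np.array(p["extrinsics"])
    d=np.array([(uv[0]-K[0,2])/K[0,0],(uv[1]-K[1,2])/K[1,1]]);s=d.copy()
    for _ in range(20): s=d/(1+k*(s@s))
    return E[:3,3],E[:3,:3]@np.array([s[0],s[1],1])
def atz(p,uv,z):
    o,d=ray(p,uv);return o+d*(z-o[2])/d[2]
def proj(p,X):
    K=np.array(p["camera_matrix"]);k=p["k1"];E=np.array(p["extrinsics"])
    c=E[:3,:3].T@(np.array(X)-E[:3,3]);s=c[:2]/c[2];s=s*(1+k*(s@s))
    return s*[K[0,0],K[1,1]]+[K[0,2],K[1,2]]
def tri(rs):
    A=0;b=0
    for o,d in rs:
        d=d/np.linalg.norm(d);P=np.eye(3)-np.outer(d,d);A=A+P;b=b+P@o
    return np.linalg.solve(A,b)
def tool(X):
    s=manip.sense();r=R.from_quat(s["orientation"])
    return 1000*r.inv().apply(np.array(X)-s["position"])
def save(p,f): cv2.imwrite("pics/"+f,cv2.cvtColor(p["img"],cv2.COLOR_RGB2BGR))
E
python3 - <<'E'
from h import *
s=manip.sense();print(s["position"],s["orientation"],s["time"])
for c in ("scene","top"):
    p=manip.get_image(c);save(p,c+"0.png");print(c,np.array(p["extrinsics"])[:3].round(3).tolist(),p["k1"])
    for n,z in (("clamp",0),("jar",.008),("jar_mouth",.094),("lever_ball",.14),("lid",0),("lid_bar",.033),("marker",0),("twine_pot",0),("plant",0),("cup",0),("glue",0),("tag",0)):
        for q in manip.place_of(p,n): 
            if q["score"]>.25: print(n,np.round(q["score"],2),np.round(q["position"]),atz(p,q["position"],z)[:2].round(3))
E
```

```text
pics
[0.1392301  0.50550156 0.24146061] [ 1.33982683e-01  9.90983176e-01 -9.83890215e-04 -1.32723690e-04] 0.0
scene [[0.858, 0.317, -0.405, 1.067], [0.514, -0.543, 0.664, -0.905], [-0.01, -0.777, -0.629, 0.96]] 0.04576896853871922
clamp 0.8 [338. 272.] [0.551 0.022]
clamp 0.74 [342. 269.] [0.552 0.041]
clamp 0.6 [293. 234.] [0.335 0.108]
jar 0.82 [342. 266.] [0.551 0.045]
jar_mouth 0.76 [340. 247.] [0.554 0.025]
lever_ball 0.63 [346. 258.] [ 0.617 -0.053]
lever_ball 0.52 [315. 182.] [0.349 0.225]
lid 0.87 [304. 305.] [ 0.537 -0.139]
lid 0.75 [232. 325.] [ 0.413 -0.296]
lid 0.55 [275. 334.] [ 0.527 -0.263]
lid 0.28 [278. 320.] [ 0.505 -0.221]
lid_bar 0.83 [304. 292.] [ 0.528 -0.128]
lid_bar 0.72 [227. 311.] [ 0.394 -0.286]
lid_bar 0.69 [276. 318.] [ 0.519 -0.241]
marker 0.75 [272. 270.] [ 0.375 -0.066]
twine_pot 0.68 [390. 323.] [ 0.766 -0.082]
plant 0.64 [340. 363.] [ 0.716 -0.259]
cup 0.92 [412. 290.] [0.767 0.061]
cup 0.62 [339. 245.] [0.492 0.133]
glue 0.78 [230. 378.] [ 0.515 -0.426]
tag 0.65 [360. 197.] [0.419 0.412]
tag 0.37 [229. 380.] [ 0.514 -0.432]
tag 0.31 [359. 215.] [0.4
[... 282 characters left out ...]
ar_mouth 0.54 [141. 306.] [0.42  0.367]
lever_ball 0.85 [240. 238.] [0.561 0.138]
lever_ball 0.55 [208. 336.] [0.355 0.208]
lid 0.77 [434. 302.] [ 0.413 -0.298]
lid 0.72 [412. 254.] [ 0.526 -0.251]
lid 0.62 [364. 251.] [ 0.537 -0.136]
lid_bar 0.9 [367. 253.] [ 0.529 -0.141]
lid_bar 0.58 [414. 254.] [ 0.526 -0.249]
lid_bar 0.57 [438. 304.] [ 0.408 -0.3  ]
marker 0.91 [339. 318.] [ 0.381 -0.073]
marker 0.54 [239. 236.] [0.58  0.158]
marker 0.49 [487. 255.] [ 0.52  -0.431]
twine_pot 0.6 [334. 156.] [ 0.767 -0.074]
plant 0.95 [408. 174.] [ 0.719 -0.251]
cup 0.77 [283. 156.] [0.77  0.048]
glue 0.76 [484. 256.] [ 0.516 -0.424]
tag 0.54 [412. 252.] [ 0.532 -0.25 ]
tag 0.52 [135. 304.] [0.425 0.409]
```

```bash
python3 - <<'E'
from h import *
a=cv2.imread("pics/top0.png")[130:400,110:510];cv2.imwrite("pics/topc.png",cv2.resize(a,(800,540),interpolation=cv2.INTER_CUBIC))
a=cv2.imread("pics/scene0.png")[140:410,180:460];cv2.imwrite("pics/scenec.png",cv2.resize(a,(622,600),interpolation=cv2.INTER_CUBIC))
E
```

```text
(no output)
```

View pics/topc.png

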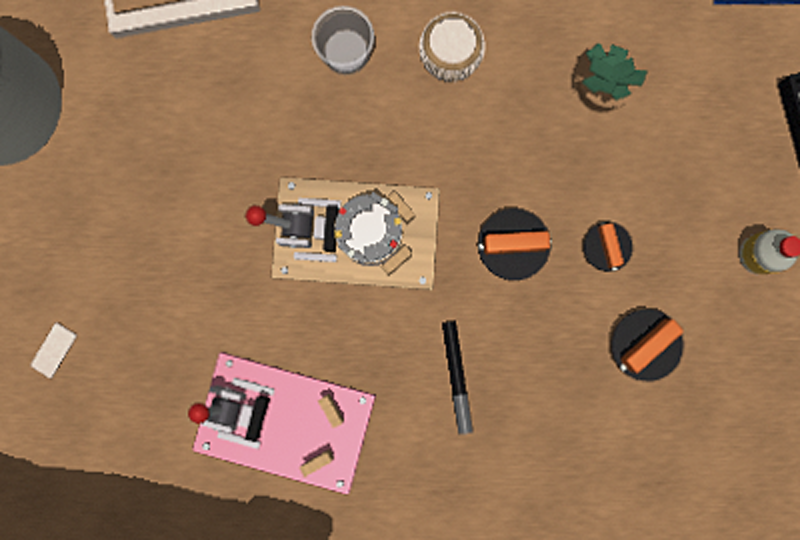

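View pics/scenec.png

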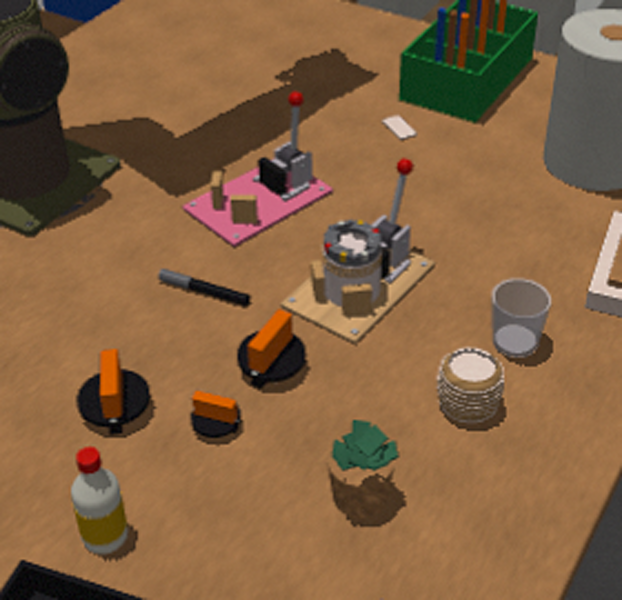

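The top crop shows the smallest lid at crop (607,246), which is pixel (413,253). The wooden clamp with the jar is at pixel (290,247) and its red ball at (237,237). The scene crop confirms the lever is upright, with its ball at pixel (362,215).

```bash
cat >> h.py <<'E'
def go(X,yaw):
    "yaw = desired tool-y angle deg (tool down), mod 180"
    s=manip.sense();r=R.from_quat(s["orientation"]);y=r.as_matrix()[:,1]
    cur=np.degrees(np.arctan2(y[1],y[0]))
    print("xyz",tool(X).round(1),"cur yaw",cur.round(1),"turn z",round(((cur-yaw)+90)%180-90,1),"j6",np.degrees(s["qpos"][5]).round(1),"tilt",r.as_matrix()[:,2].round(3))
def blobs(p,cond,roi):
    x0,y0,x1,y1=roi;im=p["img"].astype(int);m=cond(im[...,0],im[...,1],im[...,2]).astype(np.uint8)
    k=np.zeros_like(m);k[y0:y1,x0:x1]=1;n,l,st,c=cv2.connectedComponentsWithStats(m*k)
    return [(st[i,4],c[i]) for i in np.argsort(-st[1:,4])+1][:6]
red=lambda r,g,b:(r>110)&(g<60)&(b<60)
yel=lambda r,g,b:(r>150)&(g>120)&(b<90)
ora=lambda r,g,b:(r>150)&(g>50)&(g<130)&(b<70)
E
python3 - <<'E'
from h import *
t=manip.get_image("top");s=manip.get_image("scene")
bt=blobs(t,red,(225,225,250,250))[0];bs=blobs(s,red,(350,205,372,222))[0];print(bt,bs)
B=tri([ray(t,bt[1]),ray(s,bs[1])]);print("ball",B,proj(t,B),proj(s,B))
cor=[atz(t,(110+u/2,130+v/2),.008)[:2] for u,v in ((281,178),(438,188),(432,290),(273,278))]
c=np.array(cor);print(c.round(3),"center",c.mean(0),[np.degrees(np.arctan2(*(d[::-1]))).round(1) for d in (c[0]-c[1],c[3]-c[2],c[0]-c[3],c[1]-c[2])])
print("red",blobs(t,red,(272,220,320,268)),"yel",blobs(t,yel,(272,220,320,268)))
m=(lambda im:ora(im[...,0],im[...,1],im[...,2]))(t["img"].astype(int)).astype(np.uint8);k=np.zeros_like(m);k[238:270,400:426]=1
pts=np.argwhere(m*k)[:,::-1].astype(np.float32)
w=np.array([atz(t,q,.045)[:2] for q in pts]);u=np.linalg.svd(w-w.mean(0))[2][0];print("bar",len(w),w.mean(0),np.degrees(np.arctan2(u[1],u[0])))
bs=[q for q in manip.place_of(s,"lid_bar")];bt=[q for q in manip.place_of(t,"lid_bar")]
q1=min(bs,key=lambda q:np.hypot(*(np.array(q["position"])-[276,318])))["position"];q2=min(bt,key=lambda q:np.hypot(*(np.array(q["position"])-[414,254])))["position"]
L=tri([ray(s,q1),ray(t,q2)]);print("lidbar",L)
q1=max(manip.place_of(s,"jar_mouth"),key=lambda q:q["score"])["position"];q2=max(manip.place_of(t,"jar_mouth"),key=lambda q:q["score"])["position"]
print("mouth",tri([ray(s,q1),ray(t,q2)]))
go([B[0],B[1],.2],-4)
E
```

```text
(np.int32(70), array([237.27142857, 237.42857143])) (np.int32(25), array([361.76, 213.48]))
ball [0.56154411 0.14230826 0.14178389] [237.47680524 237.73540119] [362.02696683 213.43910507]
[[ 0.619  0.129]
 [ 0.602 -0.056]
 [ 0.483 -0.046]
 [ 0.502  0.14 ]] center [0.55149016 0.04159889] [np.float64(84.8), np.float64(84.2), np.float64(-5.5), np.float64(-5.0)]
red [(np.int32(9), array([306.33333333, 251.77777778])), (np.int32(6), array([280.66666667, 235.        ]))] yel [(np.int32(7), array([308.14285714, 240.        ])), (np.int32(5), array([306.6, 220.8])), (np.int32(4), array([279., 247.])), (np.int32(2), array([313.5, 221. ])), (np.int32(1), array([318., 223.])), (np.int32(1), array([310., 229.]))]
bar 101 [ 0.52855732 -0.25265952] -166.98574325308928
lidbar [ 0.52744971 -0.24906692  0.04517398]
mouth [ 0.46498407 -0.02174825  0.10239494]
xyz [-503.6 -238.7   42.3] cur yaw 74.6 turn z 78.6 j6 90.0 tilt [ 0. -0. -1.]
```

```bash
python3 -m handwheel '[{"claw":60,"xyz":[-503,-238,42],"turn":[0,0,80]},{"claw":60,"xyz":[-503,-238,42],"turn":[0,0,80]},{"claw":60,"xyz":[-503,-238,42],"turn":[0,0,80]},{"claw":60,"xyz":[-503,-238,42],"turn":[0,0,80]},{"claw":60,"xyz":[-503,-238,42],"turn":[0,0,80]},{"claw":60,"xyz":[-503,-238,42],"turn":[0,0,80]},{"claw":60,"xyz":[-503,-238,42],"turn":[0,0,80]},{"claw":60,"xyz":[-503,-238,42],"turn":[0,0,80]},{"claw":60,"xyz":[-503,-238,42],"turn":[0,0,80]},{"claw":60,"xyz":[-503,-238,42],"turn":[0,0,80]}]' 40; python3 -c "
from h import *
go([.5615,.1423,.129],-5.4)"
```

```text
time: 2.85
position: [0.5639, 0.1403, 0.1995]
orientation: [0.741, 0.671, 0.0, 0.0]
contact_force: [-1.1, -0.0, 0.7]
opening: 0.764
finger_force: 0.0
xyz [ 1.8 -2.7 70.5] cur yaw -5.7 turn z -0.3 j6 109.7 tilt [ 0.001 -0.001 -1.   ]
```

```bash
python3 -m handwheel '[{"claw":60,"xyz":[2,-3,35],"turn":[0,0,0]},{"claw":60,"xyz":[2,-3,70],"turn":[0,0,0]},{"claw":60,"xyz":[2,-3,70],"turn":[0,0,0]},{"claw":220,"xyz":[2,-3,70],"turn":[0,0,0]},{"claw":220,"xyz":[2,-3,70],"turn":[0,0,0]},{"claw":220,"xyz":[2,-3,70],"turn":[0,0,0]},{"claw":220,"xyz":[2,-3,70],"turn":[0,0,0]},{"claw":220,"xyz":[2,-3,70],"turn":[0,0,0]}]' 40; python3 - <<'E'
from h import *
for c in ("top","scene"):
    p=manip.get_image(c);save(p,c+"1.png")
    g=np.array(manip.sense()["position"])+[0,0,.008]
    u,v=proj(p,g).astype(int);a=p["img"][v-35:v+35,u-45:u+45,::-1];cv2.imwrite(f"pics/{c}1c.png",cv2.resize(a,(400,311)))
cv2.imwrite("pics/g1.png",np.hstack([cv2.imread("pics/top1c.png"),cv2.imread("pics/scene1c.png")]))
E
```

```text
time: 3.85
position: [0.5619, 0.1458, 0.1326]
orientation: [0.74, 0.673, 0.003, 0.002]
contact_force: [5.1, -0.0, 2.7]
opening: 0.228
finger_force: 39.0
```

View pics/g1.png

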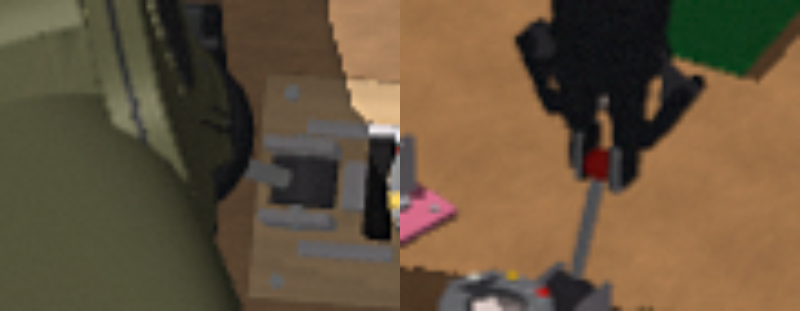

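The scene crop shows the ball held between the fingertips with the rod below it. Next I lead it round its arc.

```bash
python3 -m handwheel '[{"claw":220,"xyz":[9,4,3],"turn":[0,0,0]},{"claw":220,"xyz":[17,0,8],"turn":[0,0,0]},{"claw":220,"xyz":[31,0,18],"turn":[0,0,0]},{"claw":220,"xyz":[44,0,30],"turn":[0,0,0]},{"claw":220,"xyz":[54,0,44],"turn":[0,0,0]},{"claw":220,"xyz":[61,0,60],"turn":[0,0,0]},{"claw":220,"xyz":[66,0,77],"turn":[0,0,0]},{"claw":220,"xyz":[67,0,87],"turn":[0,0,0]},{"claw":220,"xyz":[67,0,92],"turn":[0,0,0]},{"claw":220,"xyz":[67,0,92],"turn":[0,0,0]}]' 40; python3 - <<'E'
from h import *
p=manip.get_image("scene");save(p,"scene2.png")
g=np.array(manip.sense()["position"])
u,v=proj(p,g).astype(int);a=p["img"][v-50:v+50,u-60:u+60,::-1];cv2.imwrite("pics/g2.png",cv2.resize(a,(600,500)))
E
```

```text
time: 5.2
position: [0.5702, 0.2258, 0.0428]
orientation: [0.737, 0.675, 0.013, -0.007]
contact_force: [1.8, 29.9, 4.2]
opening: 0.142
finger_force: 21.2
```

View pics/g2.png

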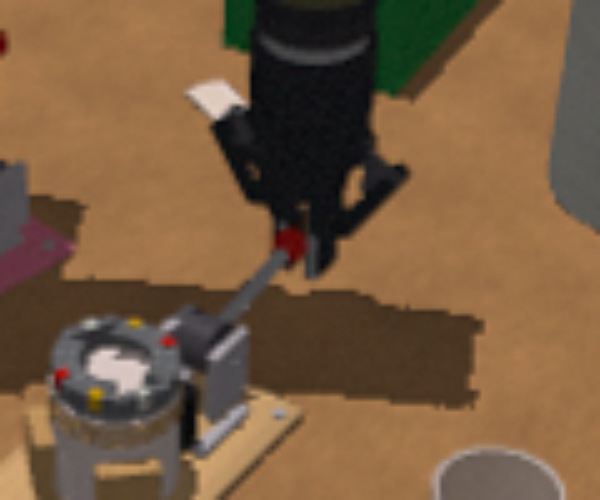

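The lever is part way down and the ball has slipped to the edge of the pads. I'll release, rise, and push it down from above with the fingers closed.

```bash
python3 -m handwheel '[{"claw":60,"xyz":[5,0,0],"turn":[0,0,0]},{"claw":60,"xyz":[5,0,0],"turn":[0,0,0]},{"claw":60,"xyz":[5,0,0],"turn":[0,0,0]},{"claw":60,"xyz":[5,0,-50],"turn":[0,0,0]},{"claw":60,"xyz":[5,0,-100],"turn":[0,0,0]},{"claw":255,"xyz":[5,0,-100],"turn":[0,0,0]},{"claw":255,"xyz":[5,0,-100],"turn":[0,0,0]},{"claw":255,"xyz":[5,0,-100],"turn":[0,0,0]},{"claw":255,"xyz":[5,0,-100],"turn":[0,0,0]}]' 40; python3 - <<'E'
from h import *
p=manip.get_image("scene")
for n,c in blobs(p,red,(330,190,420,245)):
    # ball in vertical plane through clamp y: solve on circle about the axle
    o,d=ray(p,c);ax=np.array([.558,.1096,.042]);xh=np.array([.9956,-.094,0])
    X=o+d*(((ax-o)@xh)/(d@xh));v=X-ax;print(n,c,X,np.linalg.norm(v),np.degrees(np.arctan2(v[2],v[1])))
go([.567,.2,.12],-5.4)
E
```

```text
time: 6.38
position: [0.5641, 0.2165, 0.1368]
orientation: [0.74, 0.673, -0.001, -0.001]
contact_force: [-0.1, -1.1, 0.1]
opening: 0.001
finger_force: 0.0
4 [348.   243.75] [0.55456934 0.0732642  0.07374471] 0.048371340693766605 138.8579668608748
xyz [-16.4   4.2  17.1] cur yaw -5.4 turn z -0.0 j6 116.4 tilt [-0.002 -0.001 -1.   ]
```

```bash
python3 - <<'E'
from h import *
p=manip.get_image("scene");save(p,"scene3.png")
r2=lambda r,g,b:(r>60)&(r>3*g)&(r>3*b)
for n,c in blobs(p,r2,(355,180,430,250)):
    o,d=ray(p,c);ax=np.array([.558,.1096,.042]);xh=np.array([.9956,-.094,0])
    X=o+d*(((ax-o)@xh)/(d@xh));v=X-ax;print(n,c,X,np.linalg.norm(v),np.degrees(np.arctan2(v[2],v[1])))
cv2.imwrite("pics/g3.png",cv2.resize(p["img"][170:270,330:450,::-1],(600,500)))
E
```

```text
26 [372.69230769 224.03846154] [0.56744112 0.20959556 0.06266278] 0.10254364027857522 11.675108625416494
```

View pics/g3.png

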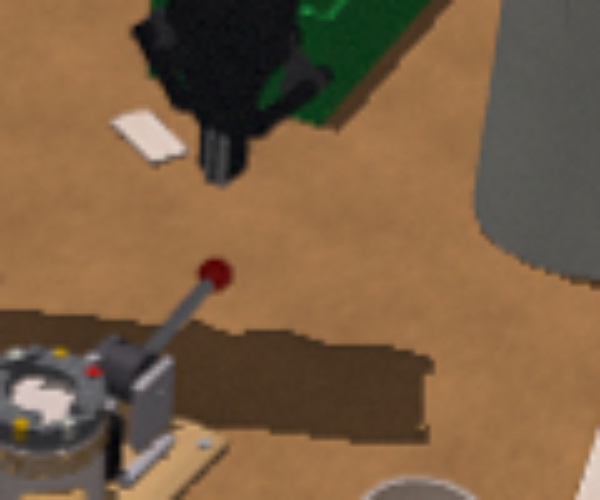

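The ball is at crop (214,273), which is about 11° above level. One more push down should finish it.

```bash
python3 -m handwheel '[{"claw":255,"xyz":[-8,4,20],"turn":[0,0,0]},{"claw":255,"xyz":[-8,4,45],"turn":[0,0,0]},{"claw":255,"xyz":[-8,4,55],"turn":[0,0,0]},{"claw":255,"xyz":[-7,4,61],"turn":[0,0,0]},{"claw":255,"xyz":[-7,4,65],"turn":[0,0,0]},{"claw":255,"xyz":[-7,4,69],"turn":[0,0,0]},{"claw":255,"xyz":[-7,4,69],"turn":[0,0,0]}]' 40
```

```text
time: 7.35
position: [0.5683, 0.2106, 0.0717]
orientation: [0.739, 0.673, 0.001, -0.0]
contact_force: [-6.5, -0.3, 12.5]
opening: 0.002
finger_force: 6.5
```

```bash
python3 -m handwheel '[{"claw":255,"xyz":[0,0,3],"turn":[0,0,0]},{"claw":255,"xyz":[0,0,5],"turn":[0,0,0]},{"claw":255,"xyz":[0,0,5],"turn":[0,0,0]}]' 40;  python3 -m handwheel '[{"claw":255,"xyz":[0,0,-40],"turn":[0,0,0]},{"claw":0,"xyz":[0,0,-100],"turn":[0,0,0]},{"claw":0,"xyz":[0,0,-140],"turn":[0,0,0]},{"claw":0,"xyz":[0,0,-150],"turn":[0,0,0]}]' 40; python3 - <<'E'
from h import *
p=manip.get_image("scene")
r2=lambda r,g,b:(r>60)&(r>3*g)&(r>3*b)
for n,c in blobs(p,r2,(355,180,430,250)):
    o,d=ray(p,c);ax=np.array([.558,.1096,.042]);xh=np.array([.9956,-.094,0])
    X=o+d*(((ax-o)@xh)/(d@xh));v=X-ax;print(n,c,X,np.linalg.norm(v),np.degrees(np.arctan2(v[2],v[1])))
go([.5275,-.2505,.12],103)
E
```

```text
time: 7.72
position: [0.5685, 0.2106, 0.0709]
orientation: [0.739, 0.673, 0.002, 0.0]
contact_force: [-12.9, -2.8, 38.3]
opening: -0.001
finger_force: 18.8
time: 8.22
position: [0.5711, 0.2105, 0.2185]
orientation: [0.74, 0.673, 0.004, 0.002]
contact_force: [-0.3, -1.0, 0.2]
opening: 0.634
finger_force: 0.0
22 [372.81818182 226.54545455] [0.56761588 0.21144649 0.05184381] 0.10277195084123067 5.520684741074165
xyz [-4.631e+02 -2.000e-01  9.660e+01] cur yaw -5.4 turn z 71.6 j6 115.6 tilt [ 0.007  0.002 -1.   ]
```

```bash
python3 -m handwheel '[{"claw":60,"xyz":[-463,0,30],"turn":[0,0,-108]},{"claw":60,"xyz":[-463,0,30],"turn":[0,0,-108]},{"claw":60,"xyz":[-463,0,30],"turn":[0,0,-108]},{"claw":60,"xyz":[-463,0,30],"turn":[0,0,-108]},{"claw":60,"xyz":[-463,0,30],"turn":[0,0,-108]},{"claw":60,"xyz":[-463,0,60],"turn":[0,0,-108]},{"claw":60,"xyz":[-463,0,90],"turn":[0,0,-108]},{"claw":60,"xyz":[-463,0,90],"turn":[0,0,-108]},{"claw":60,"xyz":[-463,0,90],"turn":[0,0,-108]},{"claw":60,"xyz":[-463,0,90],"turn":[0,0,-108]}]' 30; python3 -m handwheel '[{"claw":60,"xyz":[0,0,0],"turn":[0,0,0]},{"claw":60,"xyz":[0,0,0],"turn":[0,0,0]}]' 30; python3 - <<'E'
from h import *
go([.528,-.251,.034],103)
t=manip.get_image("top");s=manip.get_image("scene");save(t,"top4.png");save(s,"scene4.png")
# jar: marks and mouth
w=lambda r,g,b:(r>170)&(g>165)&(b>150)
for nm,f in (("red",red),("yel",yel),("white",w)): print(nm,[(n,c.round(1),atz(t,c,.094)[:2].round(4)) for n,c in blobs(t,f,(274,224,313,266))])
cv2.imwrite("pics/g4.png",np.hstack([cv2.resize(t["img"][220:270,270:320,::-1],(400,400)),cv2.resize(s["img"][225:285,315:375,::-1],(400,400))]))
E
```

```text
time: 9.52
position: [0.523, -0.2521, 0.1213]
orientation: [-0.062, 0.998, 0.001, -0.002]
contact_force: [0.6, 0.2, -0.4]
opening: 0.763
finger_force: 0.0
time: 9.78
position: [0.5245, -0.2509, 0.1235]
orientation: [-0.059, 0.998, 0.0, -0.001]
contact_force: [0.3, -0.0, 0.1]
opening: 0.764
finger_force: 0.0
xyz [-3.6 -0.6 89.5] cur yaw 96.8 turn z -6.2 j6 -32.4 tilt [-0.001  0.    -1.   ]
red [(np.int32(6), array([307.5, 252. ]), array([ 0.531 , -0.0049])), (np.int32(4), array([282.5, 235.5]), array([0.5689, 0.0491]))]
yel [(np.int32(3), array([281., 247.]), array([0.5436, 0.053 ])), (np.int32(2), array([311. , 239.5]), array([ 0.5583, -0.0133])), (np.int32(1), array([310., 236.]), array([ 0.5661, -0.0113])), (np.int32(1), array([279., 248.]), array([0.5415, 0.0574]))]
white [(np.int32(351), array([294.6, 244.3]), array([0.5487, 0.0229])), (np.int32(18), array([276.7, 230.9]), array([0.5794, 0.0618])), (np.int32(16), array([275.6, 258.6]), array([0.5183, 0.0655])), (np.int32(7), array([311.4, 245.4]), array([ 0.5452, -0.0139])), (np.int32(6), array([280. , 253.5]), array([0.5293, 0.0555])), (np.int32(4), array([306. , 247.8]), array([ 0.5404, -0.0019]))]
```

View pics/g4.png

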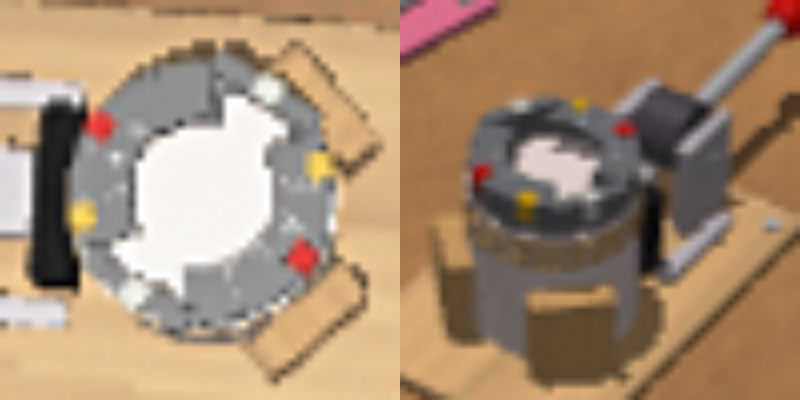

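The top crop shows the jar's marks: white at crop (267,90) and (132,292), yellow at (320,165) and (83,214), red at (98,127) and (303,258). The mouth centre is at about (200,191). Now grasping the lid.

```bash
python3 -m handwheel '[{"claw":60,"xyz":[-4,-1,30],"turn":[0,0,-6]},{"claw":60,"xyz":[-4,-1,70],"turn":[0,0,-6]},{"claw":60,"xyz":[-4,-1,90],"turn":[0,0,-6]},{"claw":60,"xyz":[-4,-1,90],"turn":[0,0,-6]},{"claw":235,"xyz":[-4,-1,90],"turn":[0,0,-6]},{"claw":235,"xyz":[-4,-1,90],"turn":[0,0,-6]},{"claw":235,"xyz":[-4,-1,90],"turn":[0,0,-6]},{"claw":235,"xyz":[-4,-1,90],"turn":[0,0,-6]},{"claw":235,"xyz":[-4,-1,90],"turn":[0,0,-6]}]' 40; python3 - <<'E'
from h import *
t=dict(manip.get_image("top"))
P=lambda c:atz(t,(269.56+c[0]/8,219.56+c[1]/8),.094)[:2]
cs=[]
for a,b,o in (((267,90),(132,292),0),((320,165),(83,214),45),((303,258),(98,127),90)):
    A,B=P(a),P(b);d=A-B;cs.append((A+B)/2);print(cs[-1],(np.degrees(np.arctan2(d[1],d[0]))+o+90)%180-90,np.hypot(*d))
print("centre",np.mean(cs,0))
go([.5,-.2,.1],0)
print(manip.sense()["position"])
E
```

```text
time: 11.0
position: [0.5298, -0.2522, 0.0355]
orientation: [-0.113, 0.994, -0.001, 0.001]
contact_force: [-0.7, 0.3, 5.3]
opening: 0.156
finger_force: 42.3
[0.55066821 0.02311484] -35.064603703969844 0.06680695975328858
[0.551017   0.02258749] -34.80745116726031 0.06644097790868841
[0.55022825 0.02293197] -34.162820955537796 0.06699090928254191
centre [0.55063782 0.0228781 ]
xyz [ 17.3  57.4 -64.6] cur yaw 102.9 turn z -77.1 j6 -38.4 tilt [ 0.002 -0.001 -1.   ]
[ 0.52982024 -0.25216723  0.03548033]
```

```bash
python3 -m handwheel '[{"claw":235,"xyz":[0,0,-60],"turn":[0,0,0]},{"claw":235,"xyz":[0,0,-110],"turn":[0,0,0]},{"claw":235,"xyz":[-10,30,-130],"turn":[0,0,8]},{"claw":235,"xyz":[-26,80,-130],"turn":[0,0,18]},{"claw":235,"xyz":[-42,135,-130],"turn":[0,0,28]},{"claw":235,"xyz":[-58,190,-130],"turn":[0,0,38]},{"claw":235,"xyz":[-73,235,-130],"turn":[0,0,47.5]},{"claw":235,"xyz":[-81.5,263.5,-130],"turn":[0,0,47.5]},{"claw":235,"xyz":[-81.5,263.5,-125],"turn":[0,0,47.5]},{"claw":235,"xyz":[-81.5,263.5,-125],"turn":[0,0,47.5]}]' 40; python3 - <<'E'
from h import *
go([.5506,.0229,.1175],55.3)
t=manip.get_image("top");s=manip.get_image("scene");save(t,"top5.png");save(s,"scene5.png")
g=np.array(manip.sense()["position"]);print(g,manip.sense()["opening"])
for c,n in ((t,"lid"),(s,"lid"),(t,"lid_bar"),(s,"lid_bar")):
    L=g-[0,0,.0355-(.033 if n=="lid_bar" else 0)];q=proj(c,L);
    r=[(np.round(k["position"],1),round(k["score"],2)) for k in manip.place_of(c,n) if np.hypot(*(np.array(k["position"])-q))<15];print(n,q.round(1),r)
cv2.imwrite("pics/g5.png",np.hstack([cv2.resize(t["img"][210:280,260:330,::-1],(400,400)),cv2.resize(s["img"][195:275,305:385,::-1],(400,400))]))
E
```

```text
time: 12.3
position: [0.5485, 0.0229, 0.1585]
orientation: [0.297, 0.955, -0.001, -0.001]
contact_force: [-0.5, -0.3, 0.1]
opening: 0.159
finger_force: 41.3
xyz [-1.7  1.3 41. ] cur yaw 55.4 turn z 0.1 j6 37.0 tilt [-0.002 -0.001 -1.   ]
[0.54896546 0.02227588 0.15897906] 0.15472611618037704
lid [294.4 242.9] []
lid [337.8 239.1] [(array([336.3, 240. ]), 0.48)]
lid_bar [293.9 241.5] []
lid_bar [337.9 229.6] [(array([339.5, 230.5]), 0.76)]
```

View pics/g5.png

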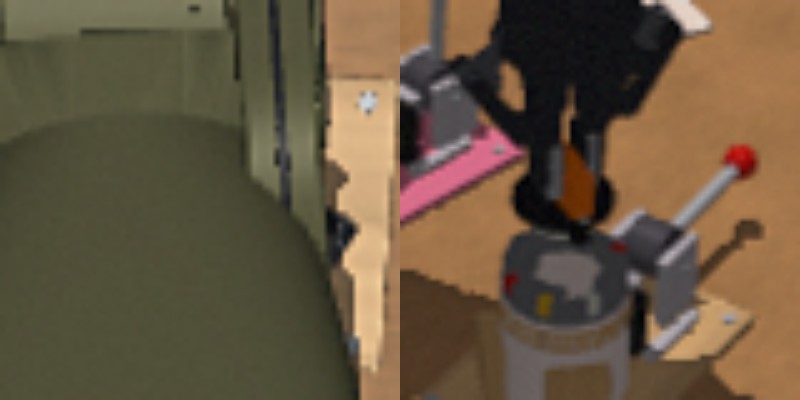

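```bash
python3 - <<'E'
from h import *
t=manip.get_image("top")   # calibration only
im=cv2.cvtColor(cv2.imread("pics/top0.png"),cv2.COLOR_BGR2RGB).astype(int)
r,g,b=im[...,0],im[...,1],im[...,2]
m=(((r<60)&(g<60)&(b<60))|((r>150)&(g<130)&(b<70)&(g>40))).astype(np.uint8);k=np.zeros_like(m);k[236:272,396:432]=1
m=cv2.morphologyEx(m*k,cv2.MORPH_CLOSE,np.ones((3,3)))
pts=np.argwhere(((r<60)&(g<60)&(b<60)).astype(np.uint8)*k)[:,::-1]
c=max(cv2.findContours(m,0,cv2.CHAIN_APPROX_NONE)[0],key=cv2.contourArea)[:,0]
w=np.array([atz(t,q,.017)[:2] for q in c]);(x,y),rad=cv2.minEnclosingCircle((w*1000).astype(np.float32));
A=np.c_[2*w,np.ones(len(w))];sol=np.linalg.lstsq(A,(w**2).sum(1),rcond=None)[0];print("disc",x,y,rad,"fit",sol[:2],np.sqrt(sol[2]+sol[:2]@sol[:2]))
lid=sol[:2];T=np.array([.5298,-.2522]);o=lid-T
for nm,a in (("along bar",12.9),("across",102.9)): print(nm,o@[np.cos(np.radians(a)),np.sin(np.radians(a))])
# scene picture: black disc outer contour under gripper
s=manip.get_image("scene")
TC=np.array(manip.sense()["position"])
im=s["img"].astype(int);L=TC-[0,0,.0355]
for z in (.012,.017):
    e=np.array([proj(s,L+[.029*np.cos(q),.029*np.sin(q),z]) for q in np.linspace(0,6.28,73)]);print(z,"pred cols",e[:,0].min(),e[:,0].max(),"rows",e[:,1].min(),e[:,1].max())
for row in (233,235,237,239): print(row,im[row,320:356].sum(1).tolist())
E
```

```text
disc 527.546875 -250.510498046875 29.338144302368164 fit [ 0.52849983 -0.25054653] 0.027771189609249805
along bar -0.0008982186026999647
across 0.0019020060662136619
0.012 pred cols 327.6132683526843 348.5956622624575 rows 229.2082930887987 242.07371668678138
0.017 pred cols 327.606191142292 348.63793016202624 rows 227.7853262555407 240.63300092864034
233 [359, 352, 353, 354, 358, 371, 348, 234, 11, 29, 27, 40, 21, 47, 134, 216, 229, 204, 136, 152, 159, 163, 164, 134, 75, 31, 12, 108, 257, 349, 337, 337, 352, 348, 349, 352]
235 [357, 358, 353, 357, 348, 351, 342, 248, 16, 29, 25, 39, 30, 42, 28, 26, 72, 130, 144, 146, 156, 159, 158, 140, 34, 34, 33, 47, 220, 347, 345, 339, 344, 344, 343, 344]
237 [361, 367, 364, 362, 360, 363, 371, 342, 195, 25, 36, 16, 34, 23, 26, 17, 31, 64, 106, 149, 165, 163, 173, 130, 38, 31, 38, 180, 301, 342, 359, 428, 498, 460, 330, 339]
239 [360, 371, 370, 363, 359, 363, 365, 366, 377, 346, 207, 89, 32, 20, 18, 20, 37, 16, 35, 29, 52, 138, 173, 75, 112, 184, 275, 358, 379, 460, 524, 423, 206, 212, 207, 206]
```

```bash
python3 - <<'E'
from h import *
s=manip.get_image("scene");t=manip.get_image("top")
print("jar by scene",atz(s,(337.57,247.45),.094))
# disc rim fit in scene5 : offset of lid vs TCP
TC=np.array([.54897,.02228,.15898])
print("disc visible centre at z",atz(s,(337.65,235.0),TC[2]-.0355+.0145),"pred px",proj(s,TC-[0,0,.021]))
go([.5500,.0220,.128],55.3)
E
```

```text
jar by scene [0.54887195 0.0215011  0.094     ]
disc visible centre at z [0.54847005 0.0218565  0.13798   ] pred px [337.88317532 234.97461395]
xyz [-1.  -0.5 31.4] cur yaw 55.4 turn z 0.1 j6 37.0 tilt [ 0. -0. -1.]
```

```bash
python3 -m handwheel '[{"claw":235,"xyz":[-1,-0.3,15],"turn":[0,0,0]},{"claw":235,"xyz":[-1,-0.3,24],"turn":[0,0,0]},{"claw":235,"xyz":[-1,-0.3,28],"turn":[0,0,0]},{"claw":235,"xyz":[-1,-0.3,32],"turn":[0,0,0]},{"claw":235,"xyz":[-1,-0.3,34],"turn":[0,0,0]},{"claw":235,"xyz":[-1,-0.3,34],"turn":[0,0,0]}]' 40
```

```text
time: 13.55
position: [0.5504, 0.0221, 0.1252]
orientation: [0.297, 0.955, -0.0, 0.0]
contact_force: [0.6, -2.1, -2.0]
opening: 0.155
finger_force: 41.2
```

```bash
python3 -m handwheel '[{"claw":235,"xyz":[0,0,2],"turn":[0,0,0]},{"claw":235,"xyz":[0,0,4],"turn":[0,0,0]},{"claw":235,"xyz":[0,0,6],"turn":[0,0,0]},{"claw":235,"xyz":[0,0,7],"turn":[0,0,0]},{"claw":235,"xyz":[0,0,8],"turn":[0,0,0]},{"claw":235,"xyz":[0,0,8],"turn":[0,0,0]}]' 40
```

```text
time: 14.3
position: [0.5503, 0.0221, 0.1175]
orientation: [0.297, 0.955, -0.0, 0.0]
contact_force: [1.0, -5.2, 1.7]
opening: 0.154
finger_force: 41.7
```

```bash
python3 -m handwheel '[{"claw":235,"xyz":[0,0,1],"turn":[0,0,0]},{"claw":235,"xyz":[0,0,1.5],"turn":[0,0,0]},{"claw":235,"xyz":[0,0,2],"turn":[0,0,0]},{"claw":235,"xyz":[0,0,2],"turn":[0,0,0]}]' 40; python3 - <<'E'
from h import *
s=manip.get_image("scene")
cv2.imwrite("pics/g6.png",cv2.resize(s["img"][205:285,305:385,::-1],(600,600),interpolation=cv2.INTER_CUBIC))
E
```

```text
time: 14.8
position: [0.5503, 0.022, 0.1174]
orientation: [0.297, 0.955, -0.0, 0.001]
contact_force: [-3.7, -5.7, 14.0]
opening: 0.152
finger_force: 43.4
```

View pics/g6.png

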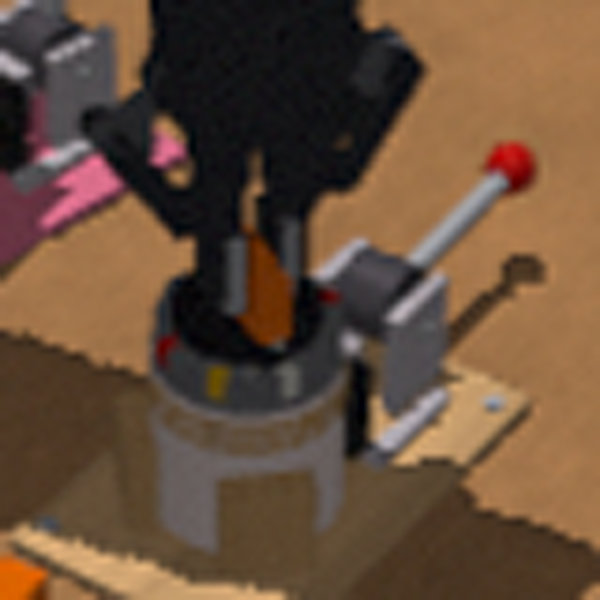

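The disc sits flush on the jar, with the bar in line with the white mark at crop (288,382). Next is the 45° clockwise twist.

```bash
python3 -m handwheel '[{"claw":235,"xyz":[0,0,-1],"turn":[0,0,0]},{"claw":235,"xyz":[0,0,-1],"turn":[0,0,6]},{"claw":235,"xyz":[0,0,-1],"turn":[0,0,13]},{"claw":235,"xyz":[0,0,-1],"turn":[0,0,20]},{"claw":235,"xyz":[0,0,-1],"turn":[0,0,27]},{"claw":235,"xyz":[0,0,-1],"turn":[0,0,34]},{"claw":235,"xyz":[0,0,-1],"turn":[0,0,40]},{"claw":235,"xyz":[0,0,-1],"turn":[0,0,45]},{"claw":235,"xyz":[0,0,-1],"turn":[0,0,45]},{"claw":235,"xyz":[0,0,-1],"turn":[0,0,45]}]' 40; python3 - <<'E'
from h import *
go([.5503,.022,.1174],10.3);print(manip.sense()["torque"])
s=manip.get_image("scene")
cv2.imwrite("pics/g7.png",cv2.resize(s["img"][205:285,305:385,::-1],(600,600),interpolation=cv2.INTER_CUBIC))
E
```

```text
time: 16.1
position: [0.5483, 0.0208, 0.1175]
orientation: [0.64, 0.768, -0.002, 0.0]
contact_force: [-5.0, -8.1, 12.4]
opening: 0.153
finger_force: 43.2
xyz [0.8 2.2 0.1] cur yaw 10.4 turn z 0.1 j6 81.9 tilt [-0.002 -0.004 -1.   ]
[-1.7425864   0.97754219  0.00833006]
```

View pics/g7.png

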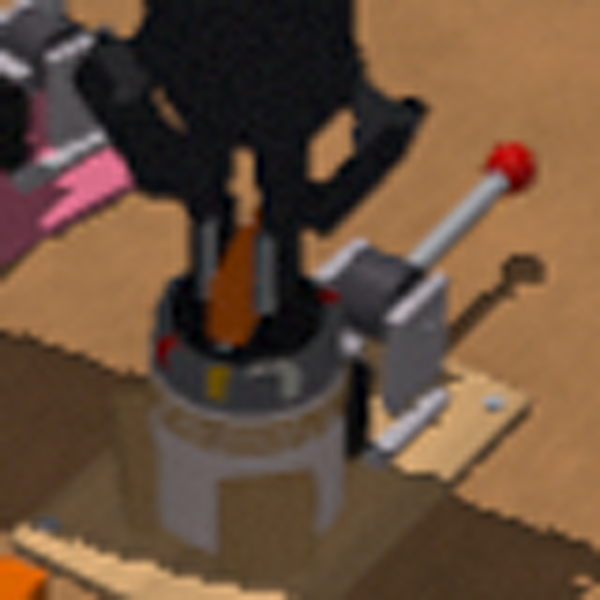

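The bar now points at the yellow mark at crop (218,380), and the fingers still grip it. I'll ease off the side load, settle, and hand in.

```bash
python3 -m handwheel '[{"claw":235,"xyz":[-0.6,-0.5,0],"turn":[0,0,0]},{"claw":235,"xyz":[-1.1,-1,0],"turn":[0,0,0]},{"claw":235,"xyz":[-1.1,-1,0],"turn":[0,0,0]},{"claw":235,"xyz":[-1.1,-1,0],"turn":[0,0,0]}]' 40; python3 - <<'E'
from h import *
go([.5503,.022,.1174],10.3)
E
```

```text
time: 16.65
position: [0.5482, 0.0207, 0.1174]
orientation: [0.64, 0.768, -0.001, -0.0]
contact_force: [-3.9, -5.5, 10.3]
opening: 0.156
finger_force: 42.9
xyz [0.9 2.3 0. ] cur yaw 10.4 turn z 0.1 j6 81.8 tilt [-0.001 -0.001 -1.   ]
```

```bash
python3 -c "
from workcell import manip
print(manip.hand_in())"
```

```text
the job is handed in; nothing more can be done
None
```

I handed the job in at 16.65 s of the 61 s: the cam lever is down at its stop, the lid is seated and turned about 45° clockwise to the yellow marks, and the fingers still grip it; the verdict was not shown.

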